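# Rebuild the two-tier key stand on the entry shelf

### The arm

A 6-joint arm with a two-finger parallel gripper is mounted at the origin on the work surface. World frame = base frame: x ahead of the robot, y to its left, z up, the work surface at z = 0. Lengths are in m, angles in rad, forces in N, time in s.
With the tool pointing down it reaches from about 0.3 to 0.875 m from the base axis. Payload 6.4 kg.
Tool frame: the origin (TCP) lies between the finger pads; the fingertips stand tip_extent ahead of it and the grasp point (between the pads) lies 5 mm behind it (tip_extent is the distance from the TCP to the fingertips, in m); z points along the fingers, y is the direction in which the jaws open and shut (so a half turn about z gives the same grasp; the last joint's range is limited). The gripper opens to 85 mm and grips with 20 to 120 N. Pads are 22 mm wide; open, the fingers measure 114 mm over their backs; the gripper's body (76 mm by 85 mm) begins 54 mm behind the grasp point. The pads swing forward as they close: fully open they stand 13 mm farther back than shut.
Start: joints at [1.03, 0.181, 1.607, -0, 1.354, -0.206], TCP at [0.189, 0.543, 0.245] pointing down, gripper open.
Joint ranges: [-2.99, 2.99], [-0.89, 2.07], [0.3, 2.58], [-1.14, 4.28], [0, 2.63], [-3.12, 3.12]. Speed limits (rad/s): [2.57, 2.57, 3.01, 3.14, 3.14, 3.14].

### API

Orientations are given as a unit quaternion [w, x, y, z].
In Python, from bench import * gives the robot as it stands.
- The arm moves only by the shell command python3 -m jog 'ROWS'. ROWS is JSON, a list of rows, each a list of 3 entries, a list of its own where there are three numbers: the shift along the tool's x, y, z in mm, then the turn, a rotation vector about the tool's x, y, z in rad, then the opening, from 0 (shut) to 1 (fully open). A call has 1 to 20 rows; each row is the pose to reach, as a shift and turn from the pose measured when the call began, along the tool's axes at that moment; what a row does not reach only later rows make up. A row lasts 1/12 s, in which the tool goes at most 41.7 mm and 7.16 degrees, less where a joint would pass 70% of its speed; a pose out of reach is approached as far as the arm can. A call with a gripper value outside its range is refused whole. The fingers move at their own pace and stop on an object; the grip force is fixed at half the most. Time passes only in rows, so rows that repeat a pose let the fingers close. It gives the time, the measured TCP pose, the force and the opening at its end, in the units of the state.
- get_obs(): the state, without advancing time (a new reading comes with each control period).
- camera(name): name is "scene" or "top" or "wrist"; returns (picture, depth): 420x560x3 uint8, red, green, blue; 420x560 float32, m along the optical axis (not along the pixel's ray), 0 where there is no reading.
- get_calibration(name): a dict with "fx", "fy", "cx", "cy" (pixels), "world_from_camera" (4x4, takes a point from camera to world coordinates). Camera axes: x right, y down, z forward; pixel columns grow to the right and rows downward; lengths in m; the calibration is good to about 2 mm. A picture is of the moment at which its call begins: read the wrist's pose just before it. get_calibration takes no time and is no camera call; for the wrist camera it gives the pose at the moment of the call.
- hand_in(): hands the job in, once; it reports no verdict.
The state is a dict: "time_s": time; "q": joint angles; "dq": joint speeds; "joint_efforts": joint torques, N m; "eef_pos": TCP position; "eef_rot": TCP orientation; "wrist_force": force on the tool from outside, world axes, zero at the start; "torque": the same for the moment, N m; "opening": opening from 0.0 (shut) to 1.0 (fully open).
Only numpy, scipy, OpenCV 4.12 (cv2) and the standard library are available. Lean on these libraries where they do the work, as an engineer would, in place of code of your own. Each camera call takes 0.05 s, during which the arm holds its last target.

### The job

Put the small two-tier stand on the entry shelf back together: thread the walnut sleeve down the keyed post fully home, then the tray on top of it, then the locking collar, and turn that collar a quarter turn so it is locked under the lugs of the post. Let go of everything and leave the other things on the shelf where they are.

Things in the scene. Friction and masses are not known exactly. Their poses are not given: they have to be found in the camera images.
- stand_foot (a point): Foot of the stand, fixed to the shelf: grey aluminium plate 180 (x) by 140 (y) by 10 mm with an upright steel post, 18 mm in diameter, in its centre. This point: on the post's axis at the plate's top face, 10 mm above the shelf; x, y along the plate's sides, z up. Two opposite ribs stand out from the post along +x and -x, 30 mm across both, 7 mm wide, from the plate up to 76 mm above this point.
- stand_neck (a point): The post's bare round neck above the ribs, 26.5 mm high; this point is its middle on the axis, 89 mm above the plate. Above the neck two short lugs, same outline as the ribs and in line with them, reach from 102.5 to 108 mm above the plate, tops rounded. Each piece passes lugs and ribs only with its keyways in line with them: play about 0.08 rad and 1.5 mm sideways.
- stand_tip (a point): The very top of that post, on its axis, 115 mm above the plate, 125 mm above the shelf. The top 8 mm is a cone from 18 mm down to 8 mm diameter, as a lead-in. Once over the lugs a piece slides freely and, let go, runs down to its seat by its own weight.
- sleeve_center (a point): Spacer sleeve, walnut, loose, upright: rounded rectangle 60 (x) by 42 (y) by 42 mm high; this point is its centre. Through its middle, upright, runs a round 21 mm bore with two keyways along +x and -x, 34 mm across both, each 10 mm wide; the same turned half round. First on the post: home, it stands on the plate, and the post stands 73 mm out of its top (mind the palm).
- tray_hub (a point): Catch-all tray, aluminium, grey lining, loose, upright: 180 (x) by 140 (y) mm, floor 4 mm thick, rim 18 mm high. In its middle a hub to grip it by, 46 (x) by 36 (y) mm, its top 36 mm above the tray's underside, with a bore and keyways (along x) through it like the sleeve's. This point: the hub's centre, 18 mm above the tray's underside. Home, it lies on the sleeve's top.
- lock_center (a point): Locking collar, steel, loose, lying flat: rounded rectangle 76 (x) by 48 (y) by 22 mm high; this point is its centre; bore and keyways (along x) through it like the sleeve's. Home, it lies on the tray's hub, wholly in the bare neck, with about 2 mm of headroom under the lugs, and turns freely either way; after a quarter turn its x lies across the stand's x and the lugs cover its solid part.
- phone_center (a point): Glossy white phone, 73 by 150 by 8 mm, lying on a round walnut charging pad (104 mm across, 12 mm high, fixed); its centre. Leave alone.
- keys_ring (a point): Steel key ring, 38 mm across, with two keys reaching out 80 mm, lying flat; the ring's centre. Leave alone.
- coins_center (a point): Empty grey silicone coin holder, a round cup 84 mm across and 30 mm high; its centre. Leave alone.
- vase_center (a point): Small empty glass bud vase, 60 mm across and 130 mm high, upright; its centre, 65 mm up. Leave alone.
- case_center (a point): Hard dark brown glasses case, 62 by 160 by 36 mm; its centre. Leave alone.
- torch_center (a point): Aluminium pocket torch lying on its side, 122 mm long, 32 mm thick; near its middle. Leave alone.
There are look-alikes about, which are no part of the job. Of the things that look like the part that bears lock_center, the largest one is meant.

How it is judged:
By the outcome, as a careful person would: the job done as asked, in the order asked, and still so for the second after the job is handed in, with the robot touching nothing.
It also fails if it takes over 70 s, if anything falls off the work surface, if the arm or the gripper's body presses on something with over 40 N, if the wrist force passes 120 N, or if a joint passes its speed limit or range.

## Working session

There is one attempt and no reset: what is moved stays moved. The work goes in short steps, Python scripts to look and compute and a shell command to move; the robot and the scene stay as the last step left them, time stands still between calls to the robot, and variables do not carry over. Pictures are saved under pics/ and viewed, and the job is handed in when it is done.

```bash
ls; mkdir -p pics; python3 - <<'E'
from bench import *
import cv2, numpy as np
o=get_obs(); print(o)
for n in ["scene","top","wrist"]:
    im,d=camera(n); cv2.imwrite(f"pics/{n}0.png",im[:,:,::-1]); np.save(f"pics/{n}0.npy",d)
    c=get_calibration(n); print(n,c)
E
```

```text
pics
{'time_s': 0.0, 'q': array([ 1.02968015e+00,  1.81574389e-01,  1.60800280e+00, -9.30588954e-06,
        1.35376116e+00, -2.06301347e-01]), 'dq': array([-0.00045719, -0.00113386,  0.00186912,  0.00063216, -0.00016681,
        0.00228892]), 'joint_efforts': array([ 2.31422218e-04, -4.44860101e+01, -3.51338446e+01, -9.04487160e-05,
        9.03527340e-03, -1.64098094e-05]), 'eef_pos': array([0.1886564 , 0.54262257, 0.24436788]), 'eef_rot': array([-3.14421902e-04,  1.66625514e-01,  9.86019866e-01, -8.14262374e-04]), 'wrist_force': array([ 0.46251587, -0.39208036, -0.39487686]), 'torque': array([ 0.0024096 , -0.01473305, -0.03181116]), 'opening': 1.0033213754157275}
scene {'fx': 402.5438174947386, 'fy': 402.5438174947386, 'cx': 281.8116117313954, 'cy': 201.63530152583897, 'world_from_camera': array([[ 0.20811952,  0.67721925, -0.7057339 ,  1.37349506],
       [ 0.97806703, -0.13787003,  0.15613053, -0.16966994],
       [ 0.00843504, -0.72274887, -0.69105927,  0.90531785],
       [ 0.        ,  0.        ,  0.        ,  1.        ]])}
top {'fx': 477.3767518023087, 'fy': 477.3767518023087, 'cx': 269.52626506017623, 'cy': 214.21699391735658, 'world_from_camera': array([[ 0.0218836 , -0.99605652,  0.08597978,  0.45513932],
       [-0.99969997, -0.02274775, -0.00908358,  0.02374195],
       [ 0.01100361, -0.0857552 , -0.99625547,  1.36116261],
       [ 0.        ,  0.        ,  0.        ,  1.        ]])}
wrist {'fx': 309.9729851687076, 'fy': 309.9729851687076, 'cx': 282.42244082585285, 'cy': 209.48711363623735, 'world_from_camera': array([[ 0.32716333,  0.90836717,  0.26044815,  0.12206397],
       [ 0.94496674, -0.3140766 , -0.09161743,  0.56561724],
       [-0.0014216 ,  0.2760887 , -0.96113111,  0.3735122 ],
       [ 0.        ,  0.        ,  0.        ,  1.        ]])}
```

View pics/scene0.png

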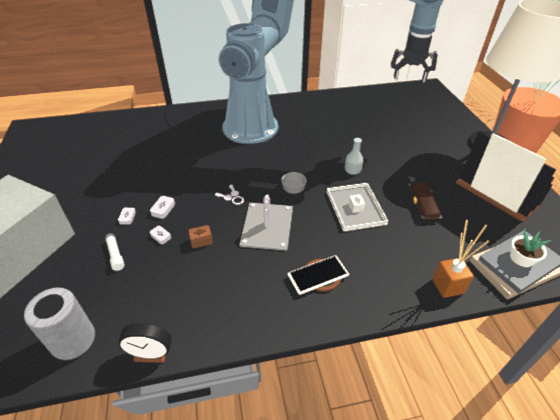

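View pics/top0.png

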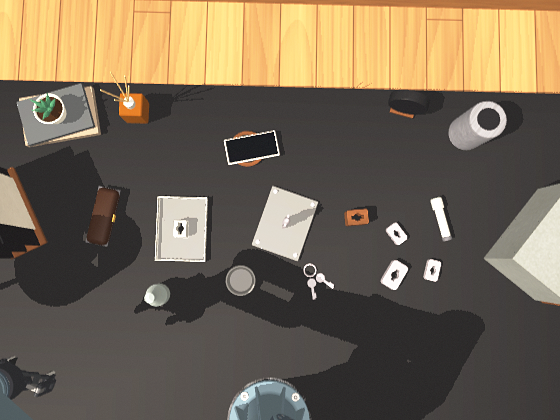

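View pics/wrist0.png

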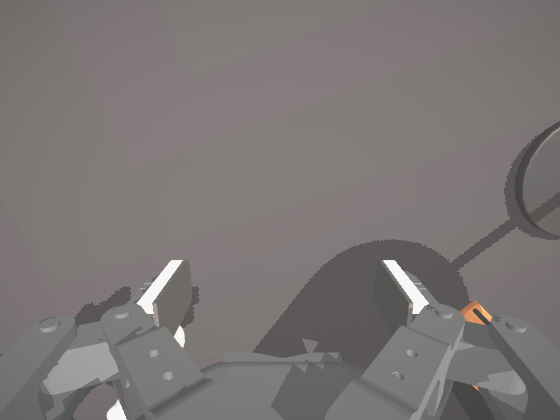

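The scene picture shows the foot with its post (265,225), the sleeve (200,237), the tray (357,205) and three white collar-like pieces at (127,215), (162,207) and (160,235). In the top view the foot is at (287,222), the sleeve at (357,216) and the tray at (181,229). The largest of the three collars is at (395,275).

```bash
cat > h.py <<'E'
from bench import *
import cv2, numpy as np
from scipy.spatial.transform import Rotation as R
def ray(c,u,v):
    M=c["world_from_camera"]; d=M[:3,:3]@np.array([(u-c["cx"])/c["fx"],(v-c["cy"])/c["fy"],1.0]); return M[:3,3],d
def onplane(c,u,v,z):
    o,d=ray(c,u,v); return o+d*(z-o[2])/d[2]
def proj(c,p):
    M=c["world_from_camera"]; q=M[:3,:3].T@(np.asarray(p)-M[:3,3]); return q[0]/q[2]*c["fx"]+c["cx"],q[1]/q[2]*c["fy"]+c["cy"]
def cloud(c,d):
    v,u=np.mgrid[:d.shape[0],:d.shape[1]]
    P=np.stack([(u-c["cx"])/c["fx"]*d,(v-c["cy"])/c["fy"]*d,d],-1)
    return P@c["world_from_camera"][:3,:3].T+c["world_from_camera"][:3,3]
def tcp():
    o=get_obs(); w=o["eef_rot"]; return o["eef_pos"],R.from_quat([w[1],w[2],w[3],w[0]])
E
python3 - <<'E'
from h import *
im=cv2.imread("pics/top0.png"); d=np.load("pics/top0.npy"); c=get_calibration("top")
P=cloud(c,d)
print("table z", np.median(P[150:300,60:500,2]))
for n,(u,v,r) in dict(sleeve=(357,216,18),lock=(395,275,18),c2=(397,234,16),c3=(433,270,14),tray=(181,229,36),foot=(286,222,42)).items():
    s=P[v-r:v+r,u-r:u+r]; z=s[...,2]; m=z>0.006
    q=s[m]; print(n,m.sum(),"zpct",np.percentile(z[m],[5,50,95,100]).round(4),"rect",cv2.minAreaRect((q[:,:2]*1000).astype(np.float32)))
cv2.imwrite("pics/crop.png",cv2.resize(im[190:300,330:460],None,fx=6,fy=5.4,interpolation=cv2.INTER_CUBIC))
cv2.imwrite("pics/crop2.png",cv2.resize(im[180:270,145:325],None,fx=4.4,fy=4.4,interpolation=cv2.INTER_CUBIC))
E
```

```text
table z 0.0009828077054971907
sleeve 352 zpct [0.0071 0.041  0.0469 1.3612] rect ((548.8868408203125, -127.66361999511719), (110.4533920288086, 338.59869384765625), 13.698317527770996)
lock 468 zpct [0.0086 0.0213 0.0275 1.3612] rect ((422.2213439941406, -184.45628356933594), (420.070068359375, 93.68701934814453), 85.84818267822266)
c2 263 zpct [0.0071 0.0158 0.022  1.3612] rect ((506.0418701171875, -178.39376831054688), (74.57779693603516, 410.1678466796875), 3.8294517993927)
c3 266 zpct [0.0081 0.0159 0.0207 0.0222] rect ((428.2900085449219, -460.2464294433594), (62.011436462402344, 70.71418762207031), 83.91814422607422)
tray 1642 zpct [0.0063 0.0087 0.0369 1.3612] rect ((530.5313720703125, 197.0149688720703), (199.7259979248047, 335.95611572265625), 3.7454285621643066)
foot 3014 zpct [0.0066 0.0104 0.0163 1.3612] rect ((555.8798217773438, -36.568580627441406), (233.46682739257812, 238.33555603027344), 4.214080810546875)
```

View pics/crop.png

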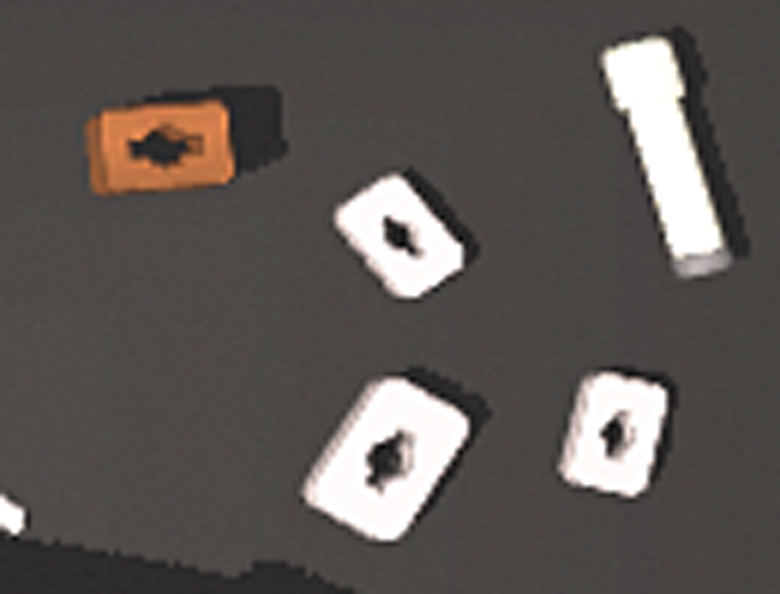

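View pics/crop2.png

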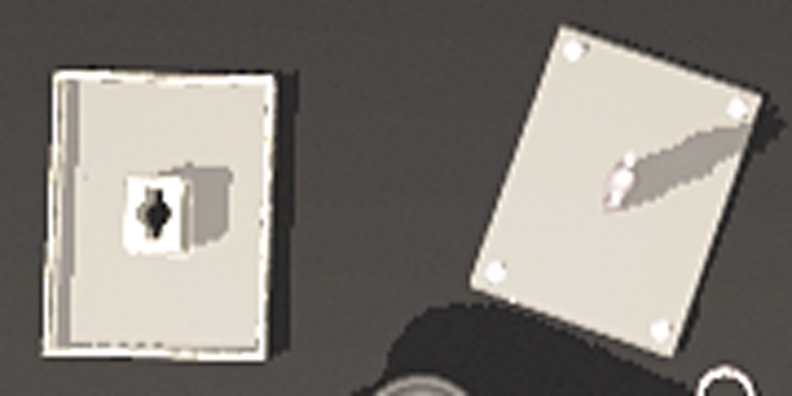

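```bash
python3 - <<'E'
from h import *
im=cv2.imread("pics/top0.png"); d=np.load("pics/top0.npy"); c=get_calibration("top")
P=cloud(c,d); up=8
for n,(u,v,r,z,zt) in dict(sleeve=(357,216,18,.042,.03),lock=(395,275,20,.022,.012),tray=(181,229,40,.018,.013),hub=(181,229,12,.036,.028),foot=(286,222,46,.010,-1)).items():
    s=im[v-r:v+r,u-r:u+r]; br=s.max(2).astype(np.float32)
    hz=P[v-r:v+r,u-r:u+r,2]
    b=cv2.resize(br,None,fx=up,fy=up,interpolation=cv2.INTER_CUBIC)
    thr=110 if n!="sleeve" else 130
    m=(b>thr)
    if zt>0: m&=cv2.resize(((hz>zt)&(hz<.1)).astype(np.float32),None,fx=up,fy=up)>.5
    nn,L,st,ce=cv2.connectedComponentsWithStats(m.astype(np.uint8))
    k=1+np.argmax(st[1:,4]); cs,_=cv2.findContours((L==k).astype(np.uint8),cv2.RETR_EXTERNAL,cv2.CHAIN_APPROX_NONE)
    q=max(cs,key=len)[:,0,:]
    pw=np.array([onplane(c,(a+.5)/up-.5+u-r,(e+.5)/up-.5+v-r,z)[:2]*1000 for a,e in q],np.float32)
    R_=cv2.minAreaRect(pw); bx=cv2.boxPoints(R_); e=bx[1]-bx[0],bx[2]-bx[1]; l=max(e,key=np.linalg.norm)
    print(n,np.round(R_[0],1),np.round(R_[1],1),"long-axis yaw",round(float(np.arctan2(l[1],l[0])%np.pi),3))
E
```

```text
sleeve [ 567.2 -230.8] [42.6 63. ] long-axis yaw 1.682
lock [ 409.2 -340.2] [52.3 78.6] long-axis yaw 2.614
tray [524.7 261.4] [43.7 48. ] long-axis yaw 3.073
hub [525.5 260.3] [46.9 38.7] long-axis yaw 0.022
foot [547.8 -31.3] [140.8 182.1] long-axis yaw 2.825
```

```bash
cat >> h.py <<'E'
def go(x,y,z,yaw):
    """rows entry to reach TCP x,y,z (m), tool down with tool y at world yaw"""
    p,r=tcp(); s=r.inv().apply(np.array([x,y,z])-p)*1000
    c,n=np.cos(yaw),np.sin(yaw)
    T=R.from_matrix(np.array([[-n,c,0],[c,n,0],[0,0,-1]]))
    v=(r.inv()*T).as_rotvec()
    print("shift",s.round(1).tolist(),"turn",v.round(3).tolist(),"rows",max(np.linalg.norm(s)/41.7,np.linalg.norm(v)/np.radians(7.16)).round(1))
def st():
    o=get_obs(); p,r=tcp(); y=r.as_matrix()[:,1]
    print("t",round(o["time_s"],2),"p",p.round(4),"yaw",round(float(np.arctan2(y[1],y[0])),3),"q",o["q"].round(2),"F",o["wrist_force"].round(1),"op",round(o["opening"],3))
E
python3 -c "
from h import *
import bench; print([n for n in dir(bench) if not n.startswith('_')])
go(.548,-.031,.28,1.254)"
```

```text
['MotionError', 'camera', 'get_calibration', 'get_obs', 'hand_in', 'tip_extent']
shift [-527.8, -423.9, -35.0] turn [-0.001, -0.0, -0.018] rows 16.3
```

```bash
python3 -m jog '[[[-528,-424,-35],[-0.001,0,-0.018],1],[[-528,-424,-35],[-0.001,0,-0.018],1],[[-528,-424,-35],[-0.001,0,-0.018],1],[[-528,-424,-35],[-0.001,0,-0.018],1],[[-528,-424,-35],[-0.001,0,-0.018],1],[[-528,-424,-35],[-0.001,0,-0.018],1],[[-528,-424,-35],[-0.001,0,-0.018],1],[[-528,-424,-35],[-0.001,0,-0.018],1],[[-528,-424,-35],[-0.001,0,-0.018],1],[[-528,-424,-35],[-0.001,0,-0.018],1],[[-528,-424,-35],[-0.001,0,-0.018],1],[[-528,-424,-35],[-0.001,0,-0.018],1],[[-528,-424,-35],[-0.001,0,-0.018],1],[[-528,-424,-35],[-0.001,0,-0.018],1],[[-528,-424,-35],[-0.001,0,-0.018],1],[[-528,-424,-35],[-0.001,0,-0.018],1],[[-528,-424,-35],[-0.001,0,-0.018],1],[[-528,-424,-35],[-0.001,0,-0.018],1],[[-528,-424,-35],[-0.001,0,-0.018],1]]'
python3 - <<'E'
from h import *
st(); print(tip_extent)
c=get_calibration("wrist"); im,d=camera("wrist"); cv2.imwrite("pics/w1.png",im[:,:,::-1]); np.savez("pics/w1.npz",d=d,**c)
E
```

```text
time_s: 1.73
eef_pos: [0.5477, -0.0313, 0.2793]
eef_rot: [-0.001, 0.158, 0.987, 0.0]
wrist_force: [-0.2, 0.2, 0.4]
opening: 0.998
t 1.73 p [ 0.5477 -0.0313  0.2793] yaw 1.253 q [-0.27  0.1   1.63  0.    1.41 -1.53] F [-0.2  0.2  0.4] op 0.998
0.014
```

View pics/w1.png

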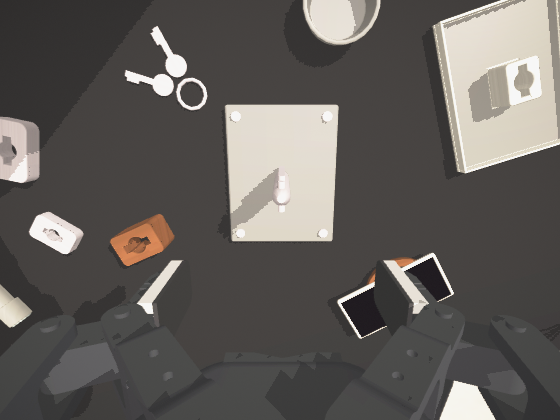

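The wrist view shows the plate at columns 225–338, rows 105–240, with the post tip near (282,190). The sleeve is at (140,240) and the tray hub at (523,80). I'll measure this, then turn by half and look again to cancel any camera bias.

```bash
cat >> h.py <<'E'
def shot(n):
    st(); c=get_calibration("wrist"); im,d=camera("wrist"); cv2.imwrite(f"pics/{n}.png",im[:,:,::-1]); np.savez(f"pics/{n}.npz",d=d,**c)
def load(n):
    return cv2.imread(f"pics/{n}.png"),dict(np.load(f"pics/{n}.npz"))
def rect(n,box,z,thr=110,zt=None,orange=False,mode="rect"):
    im,c=load(n); u0,v0,u1,v1=box; s=im[v0:v1,u0:u1]; up=6
    b=cv2.resize(s.max(2).astype(np.float32),None,fx=up,fy=up,interpolation=cv2.INTER_LINEAR)
    m=b>thr
    if zt is not None:
        hz=cloud(c,c["d"])[v0:v1,u0:u1,2]; m&=cv2.resize(((hz>zt[0])&(hz<zt[1])).astype(np.float32),None,fx=up,fy=up)>.5
    nn,L,stt,ce=cv2.connectedComponentsWithStats(m.astype(np.uint8)); k=1+np.argmax(stt[1:,4])
    cs,_=cv2.findContours((L==k).astype(np.uint8),cv2.RETR_EXTERNAL,cv2.CHAIN_APPROX_NONE); q=max(cs,key=len)[:,0,:]
    pw=np.array([onplane(c,(a+.5)/up-.5+u0,(e+.5)/up-.5+v0,z)[:2]*1000 for a,e in q],np.float32)
    R_=cv2.minAreaRect(pw); bx=cv2.boxPoints(R_); e=bx[1]-bx[0],bx[2]-bx[1]; l=max(e,key=np.linalg.norm)
    print(n,"ctr",np.round(R_[0],1),"size",np.round(R_[1],1),"yaw",round(float(np.arctan2(l[1],l[0])%np.pi),4))
    return R_
E
python3 - <<'E'
from h import *
rect("w1",(210,90,350,255),.010,100)
im,c=load("w1"); cv2.imwrite("pics/w1c.png",cv2.resize(im[165:225,255:315],None,fx=10,fy=10,interpolation=cv2.INTER_CUBIC))
g=c["d"][165:215,270:296]; P=cloud(c,c["d"])[165:215,265:300]; print(np.nanmax(P[...,2]))
print((P[::2,::2,2]*1000).astype(int))
E
python3 -m jog '[[[0,0,0],[0,0,-0.3],1],[[0,0,0],[0,0,-0.5],1],[[0,0,0],[0,0,-0.7],1],[[0,0,0],[0,0,-0.9],1],[[0,0,0],[0,0,-1.1],1],[[0,0,0],[0,0,-1.3],1],[[0,0,0],[0,0,-1.5],1],[[0,0,0],[0,0,-1.7],1],[[0,0,0],[0,0,-1.9],1],[[0,0,0],[0,0,-2.1],1],[[0,0,0],[0,0,-2.3],1],[[0,0,0],[0,0,-2.5],1],[[0,0,0],[0,0,-2.5],1],[[0,0,0],[0,0,-2.5],1],[[0,0,0],[0,0,-2.5],1],[[0,0,0],[0,0,-2.5],1],[[0,0,0],[0,0,-2.5],1],[[0,0,0],[0,0,-2.5],1],[[0,0,0],[0,0,-2.5],1],[[0,0,0],[0,0,-2.5],1]]'
python3 -c "
from h import *
st()"
```

```text
w1 ctr [546.3 -32.4] size [140.1 179.6] yaw 2.825
0.4083499956506504
[[  9  10  11  10   9  11   9  10  11  12  11   9   9  10  11   9  10  10]
 [  9  10  11   9  10   8  10  21  23  22  11  10  10  11   9   9   9  10]
 [ 10  11  11  12   9   9  10  40  39  37  10   9  11   9  10  10   9  10]
 [  9  11  10   9   9  10   9  54  54  56   9   8   9  10  10   9   9  10]
 [ 10   9  10  10  11   9  19  67  70  68  24   9  10   9  10  10  10   9]
 [  9  10   9  10   9  10  35  82  82  82  39  24   9  10  11   9  10   9]
 [ 10  10   9  10  10  35  49  85  85  84  52  39   9  10   9   9   9   9]
 [ 11  11  10   9  10  51  64  85  85  85  66  55  10 408  10   9  11   9]
 [ 10   9   9  10   8  65  77 116 116 116  78  66  10  11  12   9   9   9]
 [ 10   9   9  10   9  79  88 118 118 117  88  79  11   9  10   9  11  11]
 [  9   9  10  10  11  89 101 117 118 117 100  91  64  10   9  10  10   9]
 [ 10   9   9  10  10 103 111 117 116 118 110 103  83  10  10  10  10  11]
 [ 10  10  10  10  94 113 117 118 118 119 117 112  98  10  10  10   9   9]
 [  8   8   8   8 112 117 120 120 121 120 120 118 112   
[... 382 characters left out ...]
10   9  11]
 [  9   9  10  10   9 116 120 122 124 123 121 117  10  10   9  10  10  11]
 [  9   9   9   8  10  10   9 117 120 117   9   9  10  10  10  10   9   9]
 [  8   9  10  10  10   9  10 117 118 117   9  11   9  10   9  10   9  10]
 [ 10  11   9   9  10   9   9 116 117 118   9   9  11  10  11  10  10   8]
 [  9   9  11  10  10  10  10 117 118 116  10  11  10   9   8   9  10   9]
 [  8  11  11  10  11  11  10   9  11  11  10  10  10   9   9   9  10  10]]
time_s: 3.45
eef_pos: [0.5419, 0.0661, 0.2551]
eef_rot: [0.075, 0.727, -0.676, 0.096]
wrist_force: [1.1, 0.5, 0.8]
opening: 1.001
t 3.45 p [0.5419 0.0661 0.2551] yaw -3.066 q [ 0.04  0.12  1.67 -0.25  1.33 -3.12] F [1.1 0.5 0.8] op 1.001
```

View pics/w1c.png

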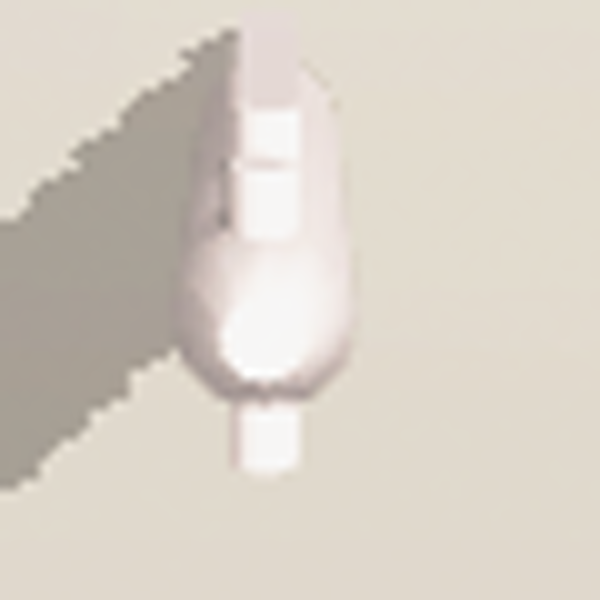

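I turned the wrong way and joint 6 stopped at its limit. I'll turn back and go on to the sleeve hover, where a different yaw gives the second view of the plate.

```bash
python3 -c "
from h import *
go(.56,-.1,.27,1.7);go(.567,-.20,.26,.111)"
```

```text
shift [165.6, -5.8, 25.7] turn [-0.2, -0.179, 1.506] rows 12.2
shift [260.6, -5.1, 59.5] turn [-0.376, 0.025, 3.081] rows 24.8
```

```bash
python3 -m jog '[[[165,-6,26],[-0.2,-0.18,1.506],1],[[165,-6,26],[-0.2,-0.18,1.506],1],[[165,-6,26],[-0.2,-0.18,1.506],1],[[165,-6,26],[-0.2,-0.18,1.506],1],[[165,-6,26],[-0.2,-0.18,1.506],1],[[165,-6,26],[-0.2,-0.18,1.506],1],[[165,-6,26],[-0.2,-0.18,1.506],1],[[165,-6,26],[-0.2,-0.18,1.506],1],[[165,-6,26],[-0.2,-0.18,1.506],1],[[165,-6,26],[-0.2,-0.18,1.506],1],[[165,-6,26],[-0.2,-0.18,1.506],1],[[165,-6,26],[-0.2,-0.18,1.506],1]]'
python3 -c "
from h import *
st();go(.567,-.20,.26,.111)"
```

```text
time_s: 4.45
eef_pos: [0.5596, -0.0971, 0.2696]
eef_rot: [-0.001, -0.075, 0.997, -0.001]
wrist_force: [0.3, 0.1, 0.7]
opening: 0.998
t 4.45 p [ 0.5596 -0.0971  0.2696] yaw 1.721 q [-0.38  0.15  1.6  -0.    1.4  -2.1 ] F [0.3 0.1 0.7] op 0.998
shift [8.1, -102.8, 9.7] turn [-0.002, -0.0, 1.61] rows 12.9
```

```bash
python3 -m jog '[[[8,-103,10],[-0.002,0,1.61],1],[[8,-103,10],[-0.002,0,1.61],1],[[8,-103,10],[-0.002,0,1.61],1],[[8,-103,10],[-0.002,0,1.61],1],[[8,-103,10],[-0.002,0,1.61],1],[[8,-103,10],[-0.002,0,1.61],1],[[8,-103,10],[-0.002,0,1.61],1],[[8,-103,10],[-0.002,0,1.61],1],[[8,-103,10],[-0.002,0,1.61],1],[[8,-103,10],[-0.002,0,1.61],1],[[8,-103,10],[-0.002,0,1.61],1],[[8,-103,10],[-0.002,0,1.61],1],[[8,-103,10],[-0.002,0,1.61],1],[[8,-103,10],[-0.002,0,1.61],1],[[8,-103,10],[-0.002,0,1.61],1]]'
python3 -c "
from h import *
shot('w2')"
```

```text
time_s: 5.7
eef_pos: [0.567, -0.1984, 0.2599]
eef_rot: [-0.0, 0.665, 0.747, -0.0]
wrist_force: [-0.1, -0.4, -0.1]
opening: 1.0
t 5.7 p [ 0.567  -0.1984  0.2599] yaw 0.117 q [-0.53  0.23  1.52  0.    1.39 -0.65] F [-0.1 -0.4 -0.1] op 1.0
```

View pics/w2.png

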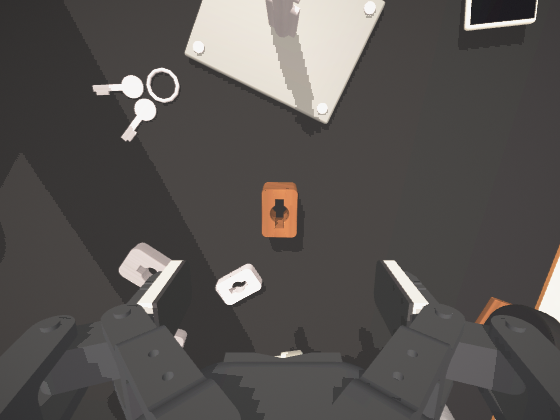

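The sleeve is at (280,212) with its long side upright, and three plate screws are visible at (198,47), (370,8) and (322,108). I'll compare these with the first view to find the bias.

```bash
python3 - <<'E'
from h import *
rect("w2",(250,175,310,245),.042,60,zt=(.034,.05))
rect("w1",(95,200,190,275),.042,60,zt=(.034,.05))
def screws(n,pts):
    im,c=load(n); out=[]
    for u,v in pts:
        r=9; s=im[max(v-r,0):v+r,u-r:u+r].min(2); up=cv2.resize(s,None,fx=6,fy=6,interpolation=cv2.INTER_LINEAR)
        m=up>235; yy,xx=np.nonzero(m); 
        a,b=(xx.mean()+.5)/6-.5+u-r,(yy.mean()+.5)/6-.5+max(v-r,0)
        P=cloud(c,c["d"])[int(b),int(a),2]
        out.append(onplane(c,a,b,.014)[:2]*1000); print(n,round(a,1),round(b,1),m.sum()/36,P.round(4),out[-1].round(1))
    return np.array(out)
a=screws("w1",[(235,116),(327,117),(240,233),(323,233)]); b=screws("w2",[(198,47),(370,9),(322,108)])
print(a.mean(0))
E
```

```text
w2 ctr [ 567.  -232.3] size [41.8 62.4] yaw 1.6704
w1 ctr [ 565.9 -230.5] size [43.6 64.6] yaw 1.6734
w1 235.5 115.8 69.80555555555556 0.0139 [457.1 -62.2]
w1 327.2 115.8 69.47222222222223 0.0121 [491.9  44. ]
w1 240.3 232.7 48.77777777777778 0.0116 [ 601.  -109.1]
w1 322.9 232.8 48.388888888888886 0.0129 [635.9  -3. ]
w2 197.9 46.2 96.75 0.0137 [457.3 -62.6]
w2 369.4 7.1 102.13888888888889 0.0128 [636.1  -3.7]
w2 321.8 107.6 81.86111111111111 0.0124 [ 601.4 -109.7]
[546.49187075 -32.55445543]
```

```bash
python3 -c "
from h import *
im,c=load('w1'); print(onplane(c,281.6,197.7,.125))
go(.5664,-.2322,.06,.100);go(.5664,-.2322,.027,.100)"
```

```text
[ 0.54645512 -0.032062    0.125     ]
shift [-33.2, -4.5, 199.9] turn [-0.0, -0.0, 0.016] rows 4.9
shift [-33.2, -4.5, 232.9] turn [-0.0, -0.0, 0.016] rows 5.6
```

```bash
python3 -m jog '[[[-33,-4.5,60],[0,0,0.016],1],[[-33,-4.5,200],[0,0,0.016],1],[[-33,-4.5,200],[0,0,0.016],1],[[-33,-4.5,200],[0,0,0.016],1],[[-33,-4.5,200],[0,0,0.016],1],[[-33.2,-4.5,233],[0,0,0.016],1],[[-33.2,-4.5,233],[0,0,0.016],1],[[-33.2,-4.5,233],[0,0,0.016],1],[[-33.2,-4.5,233],[0,0,0.016],0],[[-33.2,-4.5,233],[0,0,0.016],0],[[-33.2,-4.5,233],[0,0,0.016],0],[[-33.2,-4.5,233],[0,0,0.016],0],[[-33.2,-4.5,233],[0,0,0.016],0],[[-33.2,-4.5,233],[0,0,0.016],0],[[-33.2,-4.5,233],[0,0,0.016],0],[[-33.2,-4.5,233],[0,0,0.016],0]]'
python3 -c "
from h import *
st();go(.5664,-.2322,.19,.100);go(.5464,-.0328,.19,1.254)"
```

```text
time_s: 7.08
eef_pos: [0.5682, -0.2331, 0.0298]
eef_rot: [0.002, 0.671, 0.742, 0.0]
wrist_force: [-0.4, 0.7, 8.2]
opening: 0.478
t 7.08 p [ 0.5682 -0.2331  0.0298] yaw 0.101 q [-0.58  0.53  1.63  0.    0.98 -0.68] F [-0.4  0.7  8.2] op 0.478
shift [0.7, -1.1, -160.2] turn [0.003, 0.003, 0.001] rows 3.8
shift [201.1, -0.9, -160.8] turn [0.001, 0.004, -1.153] rows 9.2
```

```bash
python3 -m jog '[[[0,0,-40],[0,0,0],0],[[0,0,-80],[0,0,0],0],[[0,0,-120],[0,0,0],0],[[0,0,-160],[0,0,0],0],[[50,0,-160],[0,0.003,-0.2],0],[[100,0,-160],[0,0.003,-0.4],0],[[150,-1,-160],[0,0.003,-0.6],0],[[201,-1,-160],[0.001,0.004,-0.8],0],[[201,-1,-160],[0.001,0.004,-1.153],0],[[201,-1,-160],[0.001,0.004,-1.153],0],[[201,-1,-160],[0.001,0.004,-1.153],0],[[201,-1,-160],[0.001,0.004,-1.153],0],[[201,-1,-160],[0.001,0.004,-1.153],0],[[201,-1,-160],[0.001,0.004,-1.153],0]]'
python3 - <<'E'
from h import *
shot('w3')
im,d=camera("scene"); cv2.imwrite("pics/s3.png",cv2.resize(im[100:260,180:380],None,fx=4,fy=3.7)[:,:,::-1])
im,d=camera("top"); cv2.imwrite("pics/t3.png",im[:,:,::-1])
go(.5463,-.0329,.19,1.254)
E
```

```text
time_s: 8.25
eef_pos: [0.5464, -0.0326, 0.1902]
eef_rot: [0.001, 0.154, 0.988, -0.0]
wrist_force: [-0.7, -0.1, -1.6]
opening: 0.48
t 8.25 p [ 0.5464 -0.0326  0.1902] yaw 1.261 q [-0.28  0.17  1.73  0.    1.23 -1.54] F [-0.7 -0.1 -1.6] op 0.48
shift [0.1, -0.1, -0.0] turn [0.0, 0.001, -0.001] rows 0.0
```

View pics/w3.png

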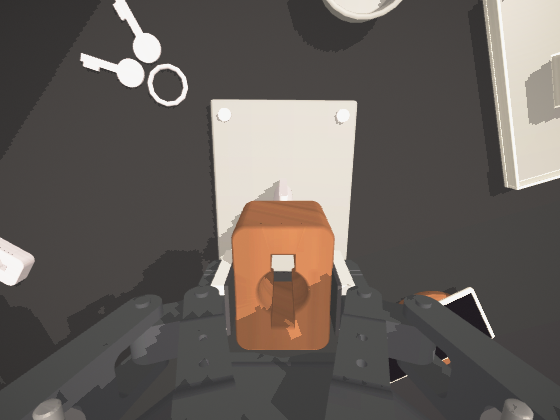

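View pics/s3.png

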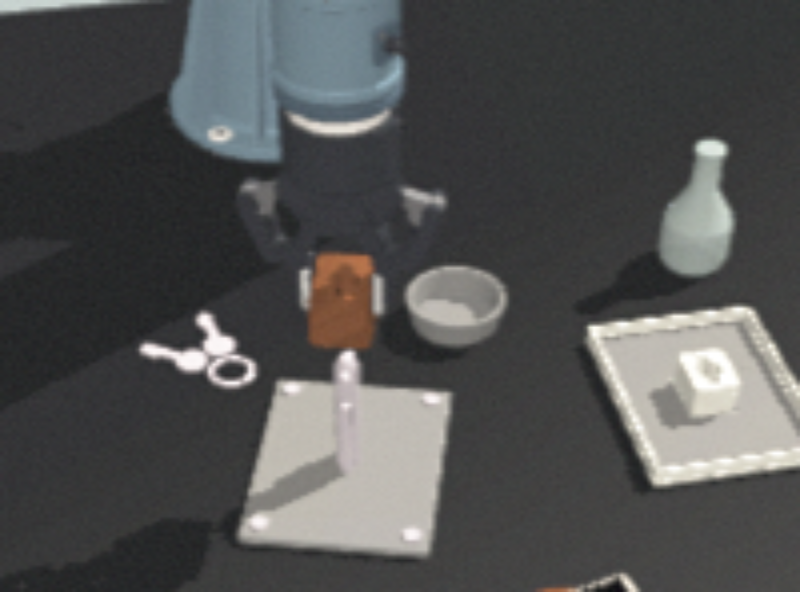

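The sleeve is held straight between the jaws, with its bore at (283,290) and the post behind it at (283,188). Now I'll measure the held sleeve against the TCP.

```bash
python3 - <<'E'
from h import *
im,c=load("w3"); z=.1902-.0298+.042
h=cv2.cvtColor(im,cv2.COLOR_BGR2HSV); W=cloud(c,c["d"])[...,2]
m=((h[...,1]>120)&(h[...,0]<20)&(h[...,2]>50)).astype(np.uint8)
print("top z",np.median(W[320:340,245:320]),np.median(W[230:245,250:320]))
m[:215]=0
ms=m*(np.abs(W-z)<.012); ms=ms.astype(np.uint8)
n,L,s,_=cv2.connectedComponentsWithStats(ms); k=1+np.argmax(s[1:,4]); cs,_=cv2.findContours((L==k).astype(np.uint8),0,1); q=max(cs,key=len)[:,0]
print("px box",q.min(0),q.max(0))
pw=np.array([onplane(c,a,b,z)[:2]*1000 for a,b in q],np.float32); r=cv2.minAreaRect(pw); print(r)
st()
E
```

```text
top z 0.20251069468343574 0.20264804336843725
px box [232 216] [333 349]
((543.516845703125, -32.066680908203125), (41.20563888549805, 62.71922302246094), 72.33627319335938)
t 8.4 p [ 0.5464 -0.0329  0.19  ] yaw 1.253 q [-0.28  0.18  1.73  0.    1.23 -1.53] F [ 0.8 -0.2 -1. ] op 0.478
```

```bash
python3 - <<'E'
from h import *
im,c=load("w3"); W=cloud(c,c["d"])[...,2]; z=.2024
h=cv2.cvtColor(im,cv2.COLOR_BGR2HSV)
print((W[205:240:2,283]*1000).astype(int)); print((W[335:356:2,283]*1000).astype(int)); print(h[205:240:2,270].tolist())
for u in (250,270,300,318):
    col=np.abs(W[:,u]-.2025)<.0025; v=np.nonzero(col)[0]; v=v[(v>200)&(v<360)]
    a=onplane(c,u,v.min()-.5,z)[:2]*1000; b=onplane(c,u,v.max()+.5,z)[:2]*1000
    print(u,v.min(),v.max(),np.linalg.norm(a-b),(a+b)/2)
# keyway
cv2.imwrite("pics/w3c.png",cv2.resize(im[200:360,220:346],None,fx=4.7,fy=3.7))
for u,v in [(0,0)]: pass
print(proj(c,[.5464,-.0329,.2024]))
E
```

```text
[171 175 177 182 185 188 191 191 196 199 202 202 203 203 202 203 202 203]
[201 202 202 201 204 201 203 203   0   0   0]
[[11, 147, 172], [11, 146, 170], [11, 143, 166], [10, 144, 168], [12, 143, 161], [11, 145, 164], [11, 143, 166], [11, 143, 166], [11, 143, 166], [11, 141, 164], [11, 142, 162], [11, 147, 191], [11, 149, 216], [11, 149, 221], [11, 149, 221], [12, 148, 220], [12, 148, 220], [11, 148, 220]]
250 223 349 60.3132232298611 [540.76169278 -45.61325206]
270 224 349 59.874144057539986 [543.52931711 -37.61004437]
300 225 349 59.46011397188389 [547.58541557 -25.56145784]
318 224 349 59.90284497620358 [549.69819502 -18.23549238]
(np.float64(282.650292308554), np.float64(293.224735088402))
```

View pics/w3c.png

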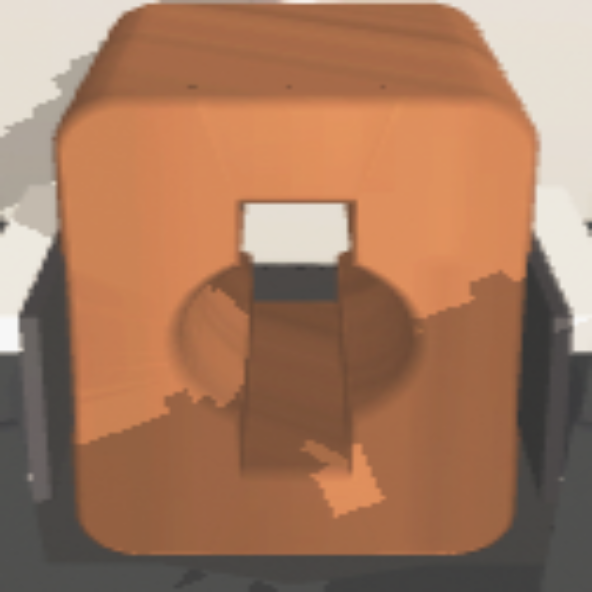

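```bash
python3 -c "
from h import *
go(.5471,-.0332,.15,1.254);go(.5471,-.0332,.132,1.254)"
```

```text
shift [-0.7, -0.1, 40.0] turn [0.0, 0.001, -0.001] rows 1.0
shift [-0.7, -0.1, 58.0] turn [0.0, 0.001, -0.001] rows 1.4
```

```bash
python3 -m jog '[[[-0.8,0,0],[0,0.001,0],0],[[-0.8,0,15],[0,0.001,0],0],[[-0.8,0,30],[0,0.001,0],0],[[-0.8,0,38],[0,0.001,0],0],[[-0.8,0,46],[0,0.001,0],0],[[-0.8,0,52],[0,0.001,0],0],[[-0.8,0,58],[0,0.001,0],0],[[-0.8,0,58],[0,0.001,0],0]]'
python3 -c "
from h import *
st()"
```

```text
time_s: 9.07
eef_pos: [0.5467, -0.033, 0.1309]
eef_rot: [-0.001, 0.158, 0.987, 0.0]
wrist_force: [-0.6, 0.1, -1.3]
opening: 0.482
t 9.07 p [ 0.5467 -0.033   0.1309] yaw 1.253 q [-0.28  0.25  1.77  0.    1.12 -1.53] F [-0.6  0.1 -1.3] op 0.482
```

```bash
python3 -m jog '[[[0,0,10],[0,0,0],0],[[0,0,22],[0,0,0],0],[[0,0,34],[0,0,0],0],[[0,0,46],[0,0,0],0],[[0,0,48],[0,0,0],0],[[0,0,48],[0,0,0],0]]'
```

```text
time_s: 9.57
eef_pos: [0.5459, -0.0327, 0.0814]
eef_rot: [-0.002, 0.158, 0.987, 0.0]
wrist_force: [-0.8, -0.6, -0.6]
opening: 0.483
```

```bash
python3 -m jog '[[[0,0,0],[0,0,0],1],[[0,0,0],[0,0,0],1],[[0,0,0],[0,0,0],1],[[0,0,0],[0,0,0],1],[[0,0,0],[0,0,0],1],[[0,0,-40],[0,0,0],1],[[0,0,-80],[0,0,0],1],[[0,0,-120],[0,0,0],1],[[0,0,-160],[0,0,0],1],[[0,0,-190],[0,0,0],1],[[0,0,-190],[0,0,0],1],[[0,0,-190],[0,0,0],1]]'
python3 -c "
from h import *
shot('w4')
go(.515,.22,.26,1.571)"
```

```text
time_s: 10.57
eef_pos: [0.5478, -0.0333, 0.2742]
eef_rot: [0.001, 0.158, 0.987, 0.0]
wrist_force: [0.7, 0.5, -0.1]
opening: 1.0
t 10.57 p [ 0.5478 -0.0333  0.2742] yaw 1.253 q [-0.28  0.1   1.64  0.    1.4  -1.53] F [ 0.7  0.5 -0.1] op 1.0
shift [109.1, 230.3, 12.2] turn [0.001, -0.002, -0.318] rows 6.1
```

View pics/w4.png

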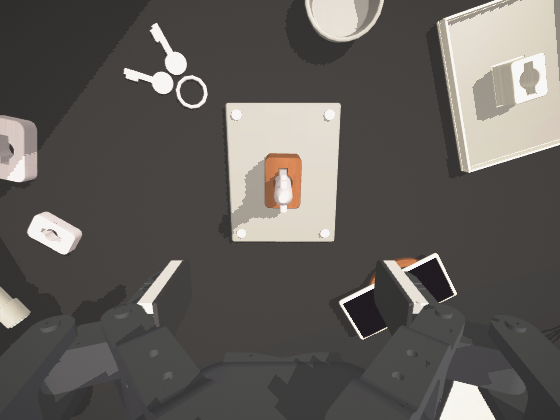

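The sleeve has dropped home around the post at (283,182). Next I'll hover over the tray.

```bash
python3 -m jog '[[[109,275,12],[0.001,-0.002,-0.318],1],[[109,275,12],[0.001,-0.002,-0.318],1],[[109,275,12],[0.001,-0.002,-0.318],1],[[109,275,12],[0.001,-0.002,-0.318],1],[[109,275,12],[0.001,-0.002,-0.318],1],[[109,275,12],[0.001,-0.002,-0.318],1],[[109,275,12],[0.001,-0.002,-0.318],1],[[109,275,12],[0.001,-0.002,-0.318],1],[[109,275,12],[0.001,-0.002,-0.318],1],[[109,275,12],[0.001,-0.002,-0.318],1]]'
python3 -c "
from h import *
im,c=load('w4'); W=cloud(c,c['d'])[...,2]; print('sleeve top z',np.median(W[158:165,268:276]),np.median(W[195:205,292:298]), 'plate',np.median(W[120:140,240:320]))
shot('w5')"
```

```text
time_s: 11.45
eef_pos: [0.5281, 0.2621, 0.258]
eef_rot: [-0.002, -0.001, 1.0, -0.001]
wrist_force: [0.3, -0.8, -0.3]
opening: 0.999
sleeve top z 0.0521596760812397 0.05220624008675562 plate 0.010310198354753747
t 11.45 p [0.5281 0.2621 0.258 ] yaw 1.572 q [ 0.26  0.2   1.55 -0.    1.39 -1.31] F [ 0.3 -0.8 -0.3] op 0.999
```

View pics/w5.png

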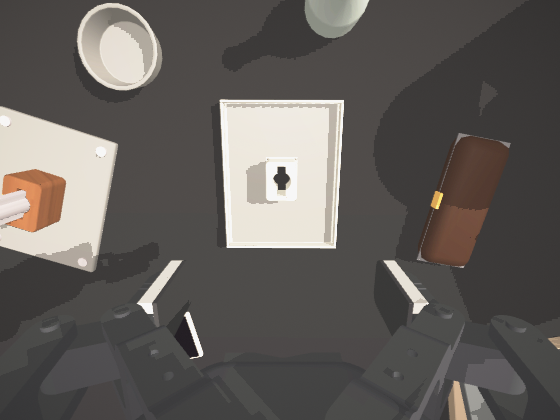

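The sleeve top is at z = 0.052, so it is home. The tray spans columns 220–343, rows 100–248, with its hub at (282,182).

```bash
python3 - <<'E'
from h import *
rect("w5",(258,150,306,208),.036,90,zt=(.0335,.042))
rect("w5",(205,85,360,262),.018,110,zt=(-.02,.03))
im,c=load("w5"); 
s=im[160:200,268:296].max(2); m=(cv2.resize(s,None,fx=6,fy=6)<70); yy,xx=np.nonzero(m); print("bore dark",m.sum()/36, onplane(c,xx.mean()/6+268-.4,yy.mean()/6+160-.4,.036))
cv2.imwrite("pics/w5c.png",cv2.resize(im[140:220,240:325],None,fx=7,fy=7,interpolation=cv2.INTER_CUBIC))
E
```

```text
w5 ctr [523.4 260.2] size [36.1 46.7] yaw 3.1293
w5 ctr [523.8 259.9] size [141.9 181.5] yaw 3.1394
bore dark 186.25 [0.52013011 0.25991104 0.036     ]
```

View pics/w5c.png

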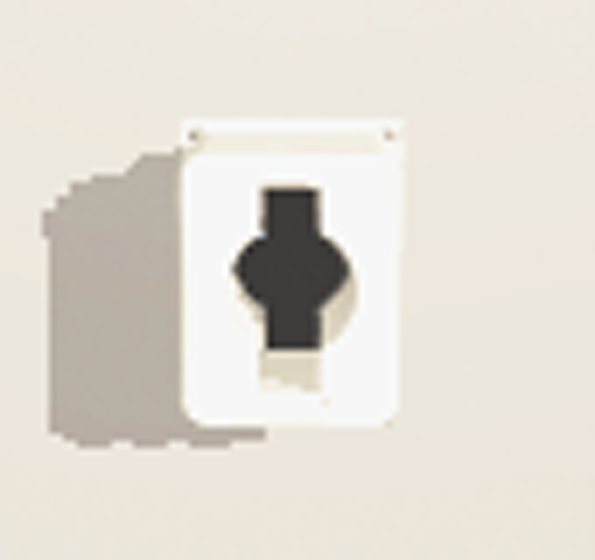

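```bash
python3 -c "
from h import *
go(.5234,.2597,.024,1.567)"
```

```text
shift [4.5, -1.3, 234.6] turn [-0.002, -0.003, 0.003] rows 5.6
```

```bash
python3 -m jog '[[[4.5,-1.3,60],[-0.002,-0.003,0.003],1],[[4.5,-1.3,100],[-0.002,-0.003,0.003],1],[[4.5,-1.3,140],[-0.002,-0.003,0.003],1],[[4.5,-1.3,180],[-0.002,-0.003,0.003],1],[[4.5,-1.3,215],[-0.002,-0.003,0.003],1],[[4.5,-1.3,234],[-0.002,-0.003,0.003],1],[[4.5,-1.3,234],[-0.002,-0.003,0.003],1],[[4.5,-1.3,234],[-0.002,-0.003,0.003],1],[[4.5,-1.3,234],[-0.002,-0.003,0.003],0],[[4.5,-1.3,234],[-0.002,-0.003,0.003],0],[[4.5,-1.3,234],[-0.002,-0.003,0.003],0],[[4.5,-1.3,234],[-0.002,-0.003,0.003],0],[[4.5,-1.3,234],[-0.002,-0.003,0.003],0],[[4.5,-1.3,234],[-0.002,-0.003,0.003],0],[[4.5,-1.3,234],[-0.002,-0.003,0.003],0],[[4.5,-1.3,234],[-0.002,-0.003,0.003],0]]'
python3 -c "
from h import *
st();go(.547,-.033,.20,1.254)"
```

```text
time_s: 12.83
eef_pos: [0.5249, 0.2602, 0.0268]
eef_rot: [0.002, 0.002, 1.0, 0.001]
wrist_force: [-0.8, -0.4, 7.2]
opening: 0.407
t 12.83 p [0.5249 0.2602 0.0268] yaw 1.568 q [ 0.26  0.49  1.71  0.    0.94 -1.31] F [-0.8 -0.4  7.2] op 0.407
shift [-23.7, -292.9, -173.5] turn [0.002, 0.004, 0.314] rows 8.2
```

```bash
python3 -m jog '[[[0,0,-40],[0,0,0],0],[[0,0,-80],[0,0,0],0],[[0,0,-120],[0,0,0],0],[[0,0,-160],[0,0,0],0],[[-4,-40,-174],[0.002,0.003,0.05],0],[[-8,-80,-174],[0.002,0.004,0.1],0],[[-11,-120,-174],[0.002,0.004,0.15],0],[[-14,-160,-174],[0.002,0.004,0.2],0],[[-18,-200,-174],[0.002,0.004,0.25],0],[[-21,-240,-174],[0.002,0.004,0.3],0],[[-23,-270,-174],[0.002,0.004,0.314],0],[[-24,-285,-174],[0.002,0.004,0.314],0],[[-24,-293,-174],[0.002,0.004,0.314],0],[[-24,-293,-174],[0.002,0.004,0.314],0],[[-24,-293,-174],[0.002,0.004,0.314],0],[[-24,-293,-174],[0.002,0.004,0.314],0]]'
python3 -c "
from h import *
shot('w6'); st()"
```

```text
time_s: 14.17
eef_pos: [0.5471, -0.0317, 0.2004]
eef_rot: [-0.0, 0.157, 0.988, 0.0]
wrist_force: [0.5, -0.7, -2.7]
opening: 0.41
t 14.17 p [ 0.5471 -0.0317  0.2004] yaw 1.255 q [-0.27  0.17  1.72  0.    1.26 -1.53] F [ 0.5 -0.7 -2.7] op 0.41
t 14.22 p [ 0.5471 -0.0316  0.2005] yaw 1.255 q [-0.27  0.17  1.72  0.    1.26 -1.53] F [ 0.1 -0.4 -4. ] op 0.41
```

View pics/w6.png

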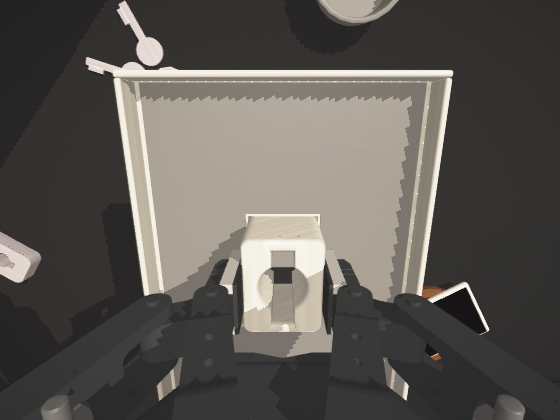

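The tray is held level with its hub top around (284,285). I'll check the hub's offset from the TCP.

```bash
python3 - <<'E'
from h import *
im,c=load("w6"); W=cloud(c,c["d"])[...,2]; z=.2096
print("z",np.median(W[245:250,255:315]),np.median(W[318:326,255:315]))
B=[]
for u in (252,262,305,315):
    v=np.nonzero(np.abs(W[:,u]-z)<.0025)[0]; v=v[(v>205)&(v<350)]
    a=onplane(c,u,v.min()-.5,z)[:2]*1000; b=onplane(c,u,v.max()+.5,z)[:2]*1000; B.append((a+b)/2)
    print(u,v.min(),v.max(),np.linalg.norm(a-b).round(1),B[-1].round(1))
d=B[3]-B[0]; print(np.arctan2(d[1],d[0])); print(np.mean(B,0))
p,r=tcp(); print("tool offset",r.inv().apply(np.append(np.mean(B,0)/1000,p[2])-p)*1000)
go(.5475,-.0333,.15,1.254)
E
```

```text
z 0.20994125803211366 0.20956996948189727
252 237 331 46.0 [541.5 -44.1]
262 237 331 45.9 [542.8 -40. ]
305 237 331 45.9 [548.6 -22.3]
315 237 331 46.0 [549.9 -18.2]
1.2562801929029606
[545.68353222 -31.14246475]
tool offset [ 1.50842954e+00 -1.70446767e-02  1.16102393e-03]
shift [-0.9, -1.5, 50.5] turn [0.0, -0.001, 0.001] rows 1.2
```

```bash
python3 -m jog '[[[-0.9,-1.5,0],[0,0,0],0],[[-0.9,-1.5,15],[0,0,0],0],[[-0.9,-1.5,30],[0,0,0],0],[[-0.9,-1.5,40],[0,0,0],0],[[-0.9,-1.5,48],[0,0,0],0],[[-0.9,-1.5,56],[0,0,0],0],[[-0.9,-1.5,64],[0,0,0],0],[[-0.9,-1.5,72],[0,0,0],0],[[-0.9,-1.5,75],[0,0,0],0]]'
python3 -c "
from h import *
st()"
```

```text
time_s: 14.97
eef_pos: [0.5469, -0.0331, 0.1242]
eef_rot: [-0.001, 0.157, 0.988, 0.0]
wrist_force: [0.2, 0.1, -2.0]
opening: 0.409
t 14.97 p [ 0.5469 -0.0331  0.1242] yaw 1.255 q [-0.28  0.26  1.77  0.    1.11 -1.53] F [ 0.2  0.1 -2. ] op 0.409
```

```bash
python3 -m jog '[[[0,0,10],[0,0,0],0],[[0,0,20],[0,0,0],0],[[0,0,30],[0,0,0],0],[[0,0,38],[0,0,0],0],[[0,0,42],[0,0,0],0],[[0,0,42],[0,0,0],0]]'; python3 -c "
from h import *
st()"
```

```text
time_s: 15.47
eef_pos: [0.5463, -0.0329, 0.0809]
eef_rot: [-0.002, 0.157, 0.988, 0.0]
wrist_force: [0.1, 0.1, -3.3]
opening: 0.407
t 15.47 p [ 0.5463 -0.0329  0.0809] yaw 1.255 q [-0.28  0.33  1.79  0.    1.02 -1.53] F [ 0.1  0.1 -3.3] op 0.407
```

```bash
python3 -m jog '[[[0,0,0],[0,0,0],1],[[0,0,0],[0,0,0],1],[[0,0,0],[0,0,0],1],[[0,0,0],[0,0,0],1],[[0,0,0],[0,0,0],1],[[0,0,0],[0,0,0],1],[[0,0,-40],[0,0,0],1],[[0,0,-80],[0,0,0],1],[[0,0,-120],[0,0,0],1],[[0,0,-160],[0,0,0],1],[[0,0,-190],[0,0,0],1],[[0,0,-190],[0,0,0],1],[[0,0,-190],[0,0,0],1]]'
python3 -c "
from h import *
shot('w7')
im,c=load('w7'); W=cloud(c,c['d'])[...,2]; print(np.median(W[130:140,250:320]),np.unique((W[160:215,255:310]*1000).astype(int)//3*3,return_counts=True))
go(.409,-.335,.25,1.04)"
```

```text
time_s: 16.55
eef_pos: [0.5482, -0.0334, 0.2735]
eef_rot: [0.001, 0.157, 0.988, 0.0]
wrist_force: [-0.2, 0.4, 0.2]
opening: 0.997
t 16.55 p [ 0.5482 -0.0334  0.2735] yaw 1.255 q [-0.28  0.1   1.64  0.    1.4  -1.53] F [-0.2  0.4  0.2] op 0.997
0.057289068056160464 (array([ 18,  21,  27,  36,  39,  42,  45,  51,  54,  57,  60,  63,  66,
        69,  72,  75,  78,  81,  84,  87,  90,  93,  96,  99, 102, 105,
       108, 111, 114, 117, 120, 123, 126, 402]), array([  1,   1,   1,   4,   1,   2,   3,   7, 543, 869,  18,  18,  11,
        39,  18,  17,  34,  18, 139, 844,  10,   6,   3,   8,   6,   5,
         7,   7,  37, 159,  76,  92,   8,  13]))
shift [37.5, -329.8, 21.2] turn [-0.0, -0.003, 0.215] rows 8.0
```

View pics/w7.png

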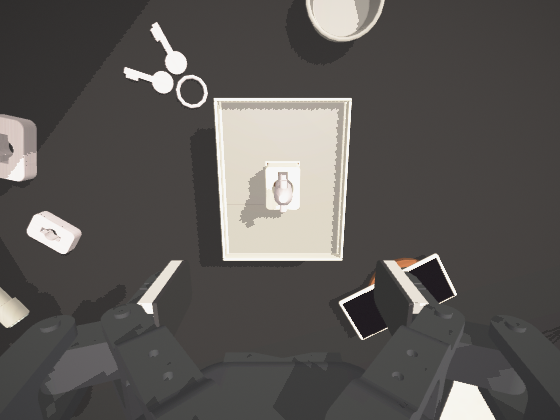

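The tray is home, with its floor at 0.057 and hub top at about 0.088. Next is the collar.

```bash
python3 -m jog '[[[37.5,-330,21],[0,-0.003,0.215],1],[[37.5,-330,21],[0,-0.003,0.215],1],[[37.5,-330,21],[0,-0.003,0.215],1],[[37.5,-330,21],[0,-0.003,0.215],1],[[37.5,-330,21],[0,-0.003,0.215],1],[[37.5,-330,21],[0,-0.003,0.215],1],[[37.5,-330,21],[0,-0.003,0.215],1],[[37.5,-330,21],[0,-0.003,0.215],1],[[37.5,-330,21],[0,-0.003,0.215],1],[[37.5,-330,21],[0,-0.003,0.215],1],[[37.5,-330,21],[0,-0.003,0.215],1],[[37.5,-330,21],[0,-0.003,0.215],1]]'
python3 -c "
from h import *
shot('w8')"
```

```text
time_s: 17.6
eef_pos: [0.4091, -0.3336, 0.2491]
eef_rot: [-0.001, 0.262, 0.965, 0.001]
wrist_force: [1.0, -0.1, 0.2]
opening: 0.998
t 17.6 p [ 0.4091 -0.3336  0.2491] yaw 1.042 q [-0.91  0.07  1.72  0.    1.35 -1.95] F [ 1.  -0.1  0.2] op 0.998
```

View pics/w8.png

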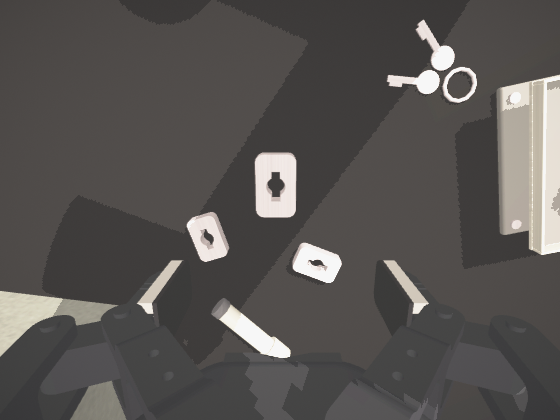

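The largest collar is the one at (276,185), upright in the picture. The two smaller look-alikes at (208,237) and (317,262) are clear of the fingers.

```bash
python3 - <<'E'
from h import *
a=rect("w8",(240,138,312,232),.022,100,zt=(.0165,.03))
b=rect("w8",(180,205,236,268),.016,100); d=rect("w8",(286,236,348,290),.016,100)
im,c=load("w8"); W=cloud(c,c["d"])[...,2]; print(np.median(W[160:170,260:290]))
# bias corr
y=1.042; t=np.array([[-np.sin(y),np.cos(y)],[np.cos(y),np.sin(y)]]); B=-.16*t[0]+.56*t[1]; C=np.array(a[0])-B; print(C)
go(C[0]/1000,C[1]/1000,.021,1.042)
E
```

```text
w8 ctr [ 407.3 -342.5] size [48.5 77.3] yaw 2.6043
w8 ctr [ 421.6 -448.7] size [42.5 62.4] yaw 2.9211
w8 ctr [ 520.8 -348.6] size [62.5 43.9] yaw 0.6593
0.022281402574037795
[ 406.88048419 -342.91091093]
shift [-2.8, -9.5, 228.5] turn [0.001, -0.001, 0.0] rows 5.5
```

```bash
python3 -m jog '[[[-3,-9.5,40],[0.001,-0.001,0.008],1],[[-3,-9.5,80],[0.001,-0.001,0.008],1],[[-3,-9.5,120],[0.001,-0.001,0.008],1],[[-3,-9.5,160],[0.001,-0.001,0.008],1],[[-3,-9.5,200],[0.001,-0.001,0.008],1],[[-3,-9.5,220],[0.001,-0.001,0.008],1],[[-3,-9.5,228],[0.001,-0.001,0.008],1],[[-3,-9.5,228],[0.001,-0.001,0.008],1],[[-3,-9.5,228],[0.001,-0.001,0.008],0],[[-3,-9.5,228],[0.001,-0.001,0.008],0],[[-3,-9.5,228],[0.001,-0.001,0.008],0],[[-3,-9.5,228],[0.001,-0.001,0.008],0],[[-3,-9.5,228],[0.001,-0.001,0.008],0],[[-3,-9.5,228],[0.001,-0.001,0.008],0],[[-3,-9.5,228],[0.001,-0.001,0.008],0],[[-3,-9.5,228],[0.001,-0.001,0.008],0]]'
python3 -c "
from h import *
st();go(.547,-.033,.20,1.254)"
```

```text
time_s: 18.98
eef_pos: [0.4084, -0.3444, 0.024]
eef_rot: [0.002, 0.265, 0.964, -0.001]
wrist_force: [0.2, 1.1, 6.2]
opening: 0.542
t 18.98 p [ 0.4084 -0.3444  0.024 ] yaw 1.034 q [-0.92  0.4   1.84  0.    0.89 -1.96] F [0.2 1.1 6.2] op 0.542
shift [39.4, 338.2, -176.7] turn [-0.002, 0.004, -0.22] rows 9.2
```

```bash
python3 -m jog '[[[0,0,-40],[0,0,0],0],[[0,0,-80],[0,0,0],0],[[0,0,-120],[0,0,0],0],[[0,0,-160],[0,0,0],0],[[4,40,-177],[-0.002,0.004,-0.05],0],[[8,80,-177],[-0.002,0.004,-0.1],0],[[12,120,-177],[-0.002,0.004,-0.15],0],[[17,160,-177],[-0.002,0.004,-0.2],0],[[22,200,-177],[-0.002,0.004,-0.22],0],[[27,240,-177],[-0.002,0.004,-0.22],0],[[32,280,-177],[-0.002,0.004,-0.22],0],[[37,315,-177],[-0.002,0.004,-0.22],0],[[37.5,332,-177],[-0.002,0.004,-0.22],0],[[37.5,338,-177],[-0.002,0.004,-0.22],0],[[37.5,338,-177],[-0.002,0.004,-0.22],0],[[37.5,338,-177],[-0.002,0.004,-0.22],0]]'
python3 - <<'E'
from h import *
shot('w9'); st()
im,c=load("w9"); W=cloud(c,c["d"])[...,2]; z=tcp()[0][2]-.024+.022; print("z",z)
B=[]
for u in (245,255,310,320):
    v=np.nonzero(np.abs(W[:,u]-z)<.003)[0]; v=v[(v>180)&(v<390)]
    a=onplane(c,u,v.min()-.5,z)[:2]*1000; b=onplane(c,u,v.max()+.5,z)[:2]*1000; B.append((a+b)/2)
    print(u,v.min(),v.max(),np.linalg.norm(a-b).round(1),B[-1].round(1))
d=B[3]-B[0]; print(np.arctan2(d[1],d[0]))
p,r=tcp(); print("tool offset",r.inv().apply(np.append(np.mean(B,0)/1000,p[2])-p)*1000)
E
```

```text
time_s: 20.32
eef_pos: [0.5484, -0.0346, 0.2008]
eef_rot: [0.0, 0.157, 0.988, -0.0]
wrist_force: [-0.6, -0.1, -1.3]
opening: 0.544
t 20.32 p [ 0.5484 -0.0346  0.2008] yaw 1.255 q [-0.28  0.17  1.72 -0.    1.26 -1.53] F [-0.6 -0.1 -1.3] op 0.544
t 20.37 p [ 0.5482 -0.0351  0.2006] yaw 1.254 q [-0.28  0.17  1.72 -0.    1.26 -1.53] F [ 0.5  0.3 -1. ] op 0.542
z 0.1985987930000898
245 196 338 73.5 [540.5 -50.8]
255 194 341 76.1 [542.4 -46.5]
310 194 341 76.1 [550.3 -22.1]
320 195 339 74.5 [551.4 -17.5]
1.2544218717257045
tool offset [ 2.16972140e+00  2.05425228e-01 -4.88772394e-04]
```

View pics/w9.png

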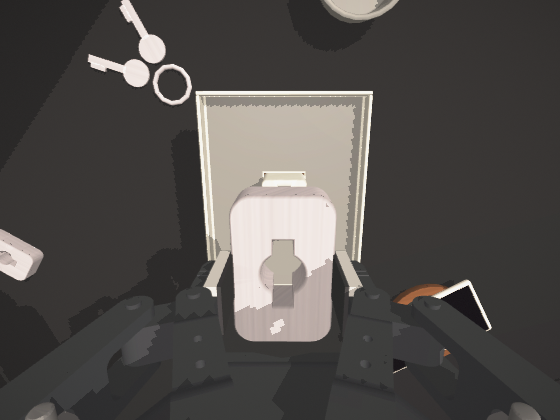

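```bash
python3 -c "
from h import *
go(.5481,-.0335,.122,1.254)"
```

```text
shift [0.6, 1.6, 78.6] turn [-0.001, 0.0, -0.0] rows 1.9
```

```bash
python3 -m jog '[[[0.6,1.6,0],[0,0,0],0],[[0.6,1.6,15],[0,0,0],0],[[0.6,1.6,30],[0,0,0],0],[[0.6,1.6,42],[0,0,0],0],[[0.6,1.6,50],[0,0,0],0],[[0.6,1.6,58],[0,0,0],0],[[0.6,1.6,66],[0,0,0],0],[[0.6,1.6,74],[0,0,0],0],[[0.6,1.6,79],[0,0,0],0],[[0.6,1.6,79],[0,0,0],0]]'; python3 -c "
from h import *
st(); go(.5481,-.0335,.1135,1.254)"
```

```text
time_s: 21.2
eef_pos: [0.5474, -0.0333, 0.1203]
eef_rot: [-0.001, 0.158, 0.987, -0.0]
wrist_force: [-0.2, 0.8, -1.7]
opening: 0.539
t 21.2 p [ 0.5474 -0.0333  0.1203] yaw 1.254 q [-0.28  0.27  1.77 -0.    1.1  -1.53] F [-0.2  0.8 -1.7] op 0.539
shift [-0.8, -0.0, 6.8] turn [-0.001, -0.002, -0.0] rows 0.2
```

```bash
python3 -m jog '[[[-1,0,3],[0,0,0],0],[[-1,0,6],[0,0,0],0],[[-1,0,6],[0,0,0],0],[[-1,0,6],[0,0,0],0]]'; python3 -c "
from h import *
st(); im,d=camera('scene'); cv2.imwrite('pics/s10.png',cv2.resize(im[140:280,200:370],None,fx=4.7,fy=4.2)[:,:,::-1])"
```

```text
time_s: 21.53
eef_pos: [0.5484, -0.0335, 0.1143]
eef_rot: [-0.001, 0.158, 0.987, -0.0]
wrist_force: [-0.8, 1.1, -2.2]
opening: 0.543
t 21.53 p [ 0.5484 -0.0335  0.1143] yaw 1.254 q [-0.28  0.28  1.77 -0.    1.09 -1.53] F [-0.8  1.1 -2.2] op 0.543
```

View pics/s10.png

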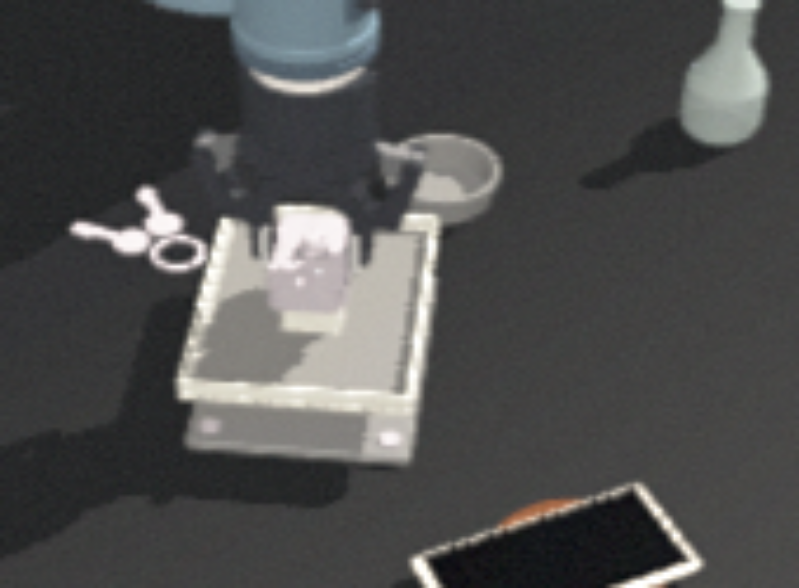

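The collar is past the lugs and just above the hub. I'll lower it about 1.5 mm and begin the turn, shifting the TCP so the bore stays on the axis.

```bash
python3 -m jog '[[[0.1,0,1.5],[0,0,0],0],[[0.1,0,1.5],[0,0,0],0],[[0.1,-0.2,1.5],[0,0,0.1],0],[[0.1,-0.4,1.5],[0,0,0.2],0],[[0.2,-0.6,1.5],[0,0,0.3],0],[[0.3,-0.8,1.5],[0,0,0.4],0],[[0.3,-0.8,1.5],[0,0,0.4],0]]'; python3 -c "
from h import *
st()"
```

```text
time_s: 22.17
eef_pos: [0.5479, -0.0343, 0.1131]
eef_rot: [-0.001, 0.353, 0.936, -0.0]
wrist_force: [-0.3, -0.3, -1.7]
opening: 0.539
t 22.17 p [ 0.5479 -0.0343  0.1131] yaw 0.85 q [-0.28  0.28  1.78 -0.    1.09 -1.13] F [-0.3 -0.3 -1.7] op 0.539
```

```bash
python3 -c "
from h import *
for y in (.6,.3,0,-.317): go(.5461-.00215*-np.sin(y),-.0328-.00215*np.cos(y),.1132,y)"
```

```text
shift [0.3, -0.6, -0.1] turn [-0.001, -0.001, 0.25] rows 2.0
shift [0.5, -1.2, -0.1] turn [-0.001, -0.001, 0.55] rows 4.4
shift [0.9, -1.7, -0.1] turn [-0.002, -0.0, 0.85] rows 6.8
shift [1.5, -2.1, -0.1] turn [-0.002, -0.0, 1.167] rows 9.3
```

```bash
python3 -m jog '[[[0.2,-0.3,0],[0,0,0.1],0],[[0.2,-0.5,0],[0,0,0.2],0],[[0.3,-0.7,0],[0,0,0.3],0],[[0.4,-0.9,0],[0,0,0.4],0],[[0.5,-1.1,0],[0,0,0.5],0],[[0.6,-1.3,0],[0,0,0.6],0],[[0.7,-1.5,0],[0,0,0.7],0],[[0.8,-1.6,0],[0,0,0.8],0],[[1.0,-1.8,0],[-0.001,0,0.9],0],[[1.2,-1.9,0],[-0.002,0,1.0],0],[[1.3,-2,0],[-0.002,0,1.1],0],[[1.5,-2.1,0],[-0.002,0,1.17],0],[[1.5,-2.1,0],[-0.002,0,1.17],0],[[1.5,-2.1,0],[-0.002,0,1.17],0]]'; python3 -c "
from h import *
st()"
```

```text
time_s: 23.33
eef_pos: [0.5457, -0.0343, 0.1131]
eef_rot: [-0.0, 0.809, 0.587, 0.001]
wrist_force: [2.3, 4.4, -2.8]
opening: 0.543
t 23.33 p [ 0.5457 -0.0343  0.1131] yaw -0.316 q [-0.28  0.28  1.78  0.    1.08  0.03] F [ 2.3  4.4 -2.8] op 0.543
```

```bash
python3 -m jog '[[[0,0,0],[0,0,0],1],[[0,0,0],[0,0,0],1],[[0,0,0],[0,0,0],1],[[0,0,0],[0,0,0],1],[[0,0,0],[0,0,0],1],[[0,0,0],[0,0,0],1],[[0,0,-30],[0,0,0],1],[[0,0,-70],[0,0,0],1],[[0,0,-110],[0,0,0],1],[[0,0,-150],[0,0,0],1],[[0,0,-170],[0,0,0],1],[[0,0,-170],[0,0,0],1],[[0,0,-170],[0,0,0],1]]'
python3 - <<'E'
from h import *
shot('w11'); st()
im,d=camera('scene'); cv2.imwrite('pics/s11.png',cv2.resize(im[140:280,200:370],None,fx=4.7,fy=4.2)[:,:,::-1])
im,d=camera('top'); cv2.imwrite('pics/t11.png',im[:,:,::-1])
E
```

```text
time_s: 24.42
eef_pos: [0.5462, -0.0347, 0.2847]
eef_rot: [0.001, 0.809, 0.587, 0.002]
wrist_force: [0.0, 0.1, -1.1]
opening: 1.001
t 24.42 p [ 0.5462 -0.0347  0.2847] yaw -0.315 q [-0.28  0.08  1.63  0.    1.42  0.03] F [ 0.   0.1 -1.1] op 1.001
t 24.47 p [ 0.5452 -0.0345  0.2827] yaw -0.315 q [-0.28  0.09  1.64  0.    1.42  0.03] F [-0.5 -0.  -1.1] op 1.001
```

View pics/w11.png

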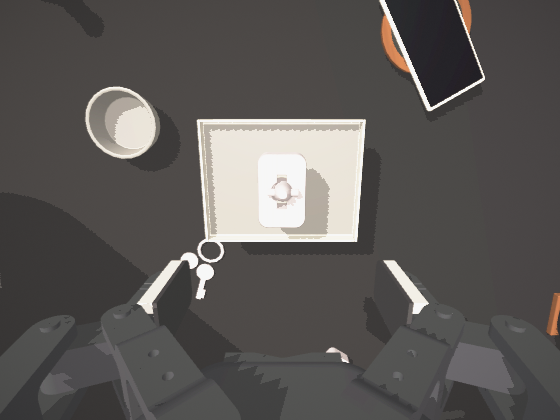

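View pics/s11.png

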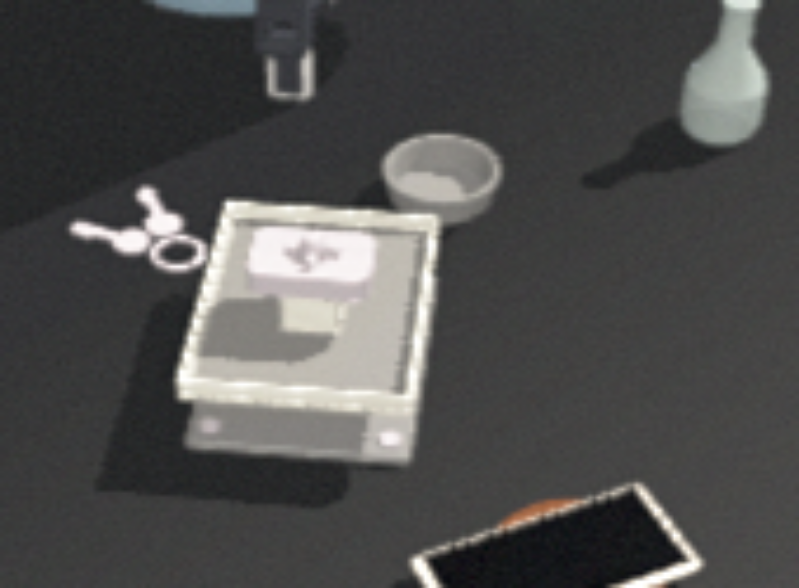

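View pics/t11.png

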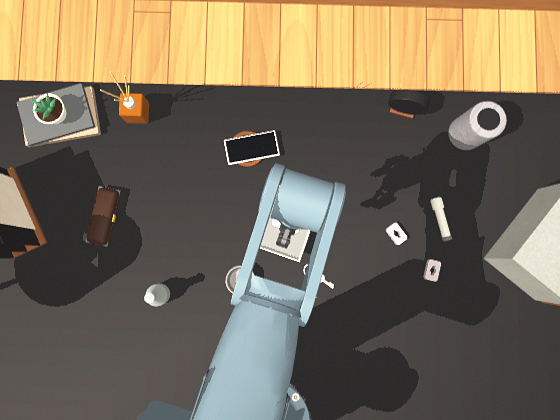

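```bash
python3 - <<'E'
from h import *
rect("w11",(245,140,320,240),.110,185,zt=(.104,.117))
rect("w11",(190,110,375,250),.070,120,zt=(.03,.125))
im,c=load("w11"); W=cloud(c,c["d"])[...,2]
print("collar top",np.median(W[160:172,265:300]),np.median(W[212:222,265:300]),"L/R",np.median(W[165:220,262:268]),np.median(W[165:220,297:302]),"floor",np.median(W[150:220,225:245]))
cv2.imwrite("pics/w11c.png",cv2.resize(im[140:240,240:325],None,fx=6,fy=6,interpolation=cv2.INTER_CUBIC))
E
```

```text
w11 ctr [546.2 -33.1] size [77.1 48.2] yaw 1.2382
w11 ctr [545.9 -32.9] size [140.  180.6] yaw 2.8264
collar top 0.11030213632807623 0.11036373164277055 L/R 0.11034621602897335 0.11033756851194004 floor 0.05734705440730112
```

View pics/w11c.png

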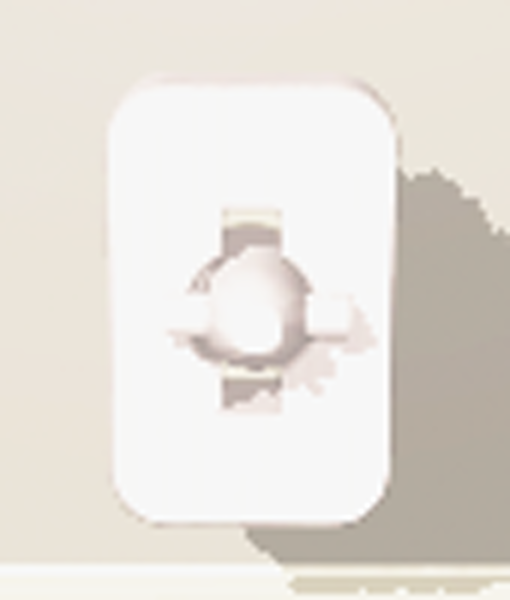

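The collar's top is level at 0.110, so it is home. It lies across the lugs, which cover its solid part at the left and right of the post. Nothing touches the gripper, so I'm handing in.

```bash
python3 -c "
from h import *
print(hand_in()); st()"
```

```text
the job is handed in; nothing more can be done
None
the job is handed in; nothing more can be done
```

The stand is back together, and I handed it in at about 24.5 s of the 70 s. The sleeve, tray and largest collar went onto the keyed post in that order. I then turned the collar a quarter turn and let go, leaving the gripper open and well above the stand.

What the last checks showed:
- **Heights:** the sleeve top was at 0.052 m when checked before the tray went on, and the tray floor is now at 0.057 m. The collar top is level at 0.110 m. All are within about 1 mm of their home heights.
- **Lock:** the collar's long axis is at 1.238 rad, against the 1.254 rad that would be exactly square across the stand. That is about 1° off, and the lugs cover its solid part.
- **Forces:** threading showed no contact forces. Wrist readings between moves peaked at about 8 N during gripping, and a sideways force of about 5 N at the end of the turn went away on release.
- **Other things:** the look-alike collars, phone, torch, vase and glasses case look unmoved in the last top view. The arm hides part of that view, but the keys and coin cup look unmoved in the scene view.

Early on I turned the wrist the wrong way and joint 6 stopped at its -3.12 rad limit. It read exactly -3.12, so I can't fully rule out that it touched the limit. Nothing was moved, and I turned back.

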